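# Lower the press head one turn and hold the phone under the press

## Task

The phone lying in the lever press is thinner than the last one: with the lever left up, wind the press head down by one full clockwise turn (seen from above) of the handwheel on top. Then pull the lever down by its black cross grip until the lever arms are level, so that the sprung pad squeezes the phone in its nest while the glue grips, and finish there, still holding the lever level against its return spring. Leave the phone square in its nest and do not disturb the spare phone, the screwdriver or the screw tray.

Things in the scene. Friction and masses are not known exactly. Their poses are not given: they have to be found in the camera images.
- press: Two-column bench lever press, fixed, light blue with steel columns; base 250 x 200 x 18 mm. Origin on the bench straight under the ram; x axis points to the back (columns, handwheel), the lever comes down at the front (-x), z is up. Handwheel axis at x = 85 mm, y = 0, on a bridge with its top at 215 mm; only the wheel, its knob and the raised lever grip stand higher.
- wheel (a joint): Angle of the handwheel on top of the press (rad): grows clockwise seen from above; 2 pi more is one full turn and lowers the head by 8 mm. Starts somewhere from -1 to 1; free to turn from -6 to 14. It is stiff (about 2 N at the knob) and stays where it is left.
- wheel_axis (a point): Point on the vertical axis of the handwheel at the height where its knob is best gripped (263 mm above the bench). Black three-spoked wheel, rim circle 48 mm in radius, rim 12 mm thick with its top at 233 mm.
- knob_mid (a point): Point on the axis of the red revolving knob that stands upright on the wheel rim, 48 mm from the wheel axis: 20 mm thick, from 233 to 283 mm above the bench; this point is at 263 mm. The knob spins freely on its own pin, so a gripper can hold it from above without turning while it goes round.
- head_top (a point): Middle of the top face of the light blue sliding head that carries lever, ram and pad; goes down 8 mm for each clockwise turn of the wheel (start height about 172 mm).
- lever (a joint): Angle of the lever (rad): 0 = let go, arms pointing 55 degrees above level; 0.96 = arms level; 1.20 = end stop. A spring always drives it back to 0: at the grip about 3 N at the start and 9 N when level. It drives the ram down 20 mm per radian.
- lever_hinge (a point): Middle of the lever's pivot axis, on the sliding head (about 150 mm high at first); the axis is parallel to the press y axis. The grip moves about it on a circle of 170 mm radius, in the press x-z plane, towards the front and down.
- grip: Black ribbed cross grip joining the ends of the two steel lever arms: cylinder 24 mm thick, 115 mm long, along its own y axis (parallel to the press y axis); origin in its middle; its z axis is vertical when the lever is level. About 290 mm above the bench at the start; when level, 170 mm in front of the pivot and at the pivot's height.
- pad: White 56 x 110 mm pressing pad on a sprung stem under the ram; origin in the middle of its underside, about 51 mm above the bench at the start. It pushes with 4 N on first touching, and 1 N more for each mm that the stem is pushed in (20 mm at most); the red band on the stem then vanishes into the housing above.
- nest (a point): Middle of the floor of the black rubber nest on the press base (26 mm above the bench), inside 75 mm (press x) by 153 mm (press y), rims 5 mm high.
- phone: Phone with black screen up and silver frame, 72 x 150 x 8.5 mm, lying in the nest with its long side along the press y axis; origin in the middle of its underside.
- spare_phone: Bystander: blue-framed phone, 72 x 150 x 8.5 mm, lying on the bench beside the press; origin in the middle of its underside.
- screwdriver: Bystander: orange-handled screwdriver 150 mm long lying on the bench beside the press, along its own x axis.
- screw_tray: Bystander: white divided screw tray 110 x 75 x 22 mm on the bench near the press; origin in the middle of its underside.
Things that resemble listed ones, but are neither listed nor needed, are in the scene too. What is shaped like the phone but green or orange is not meant.

How it is judged:
On the way, in this order (a step that is already met when the one before it is completed fails the run):
1. the head has been wound down by one full turn of the handwheel (8 mm, within 0.8 mm) with the lever still up (distance of head_top from where it was at the start of the episode between 0.0072 and 0.0088 m and value of joint lever below 0.2 rad), for 0.2 s.
2. the lever is pulled level and the pad presses on the phone (value of joint lever between 0.86 and 1.06 rad and contact force between pad and phone above 10 N), for 0.3 s.
At the end, for the whole second after the job is handed in: Fingers still hold the lever's cross grip (over 3 N), arms level within 0.1 rad and still; pad presses the phone with 10 to 20.5 N; head 8 mm (within 0.8) lower than at the start, i.e. one wheel turn within 36 degrees; phone flat in its nest, within 6 mm of the middle (all of step 2 and velocity of joint lever between -0.1 and 0.1 rad/s and contact force between the fingers and grip above 3 N and contact force between pad and phone below 20.5 N and distance of head_top from where it was at the start of the episode between 0.0072 and 0.0088 m and distance between phone and nest below 0.006 m and angle between phone's own z axis and vertical below 0.05 rad); the arm keeps its last pose, push and grip.
It fails at once if the spare phone, the screwdriver or the screw tray is pushed more than 30 mm (distance of any of spare_phone, screwdriver, screw_tray from where it was at the start of the episode above 0.03 m).
It also fails if it takes over 64 s, if anything falls off the work surface, if the arm or the gripper's body presses on something with over 40 N, if the wrist force passes 120 N, or if a joint passes its speed limit or range.

## Robot

A 6-joint arm with a two-finger parallel gripper is mounted at the origin on the work surface. World frame = base frame: x ahead of the robot, y to its left, z up, the work surface at z = 0. Lengths are in m, angles in rad, forces in N, time in s.
With the tool pointing down it reaches from about 0.35 to 0.85 m from the base axis. Payload 8.1 kg.
Tool frame: the origin (TCP) lies on the front face of the gripper's body, between the roots of the fingers; the fingertips stand 73 mm ahead of it and the grasp point (between the pads) lies 54 mm ahead of it; z points along the fingers, y is the line along which they close (so a half turn about z gives the same grasp; the last joint's range is limited). The gripper opens to 85 mm and grips with 20 to 120 N. Pads are 22 mm wide; open, the fingers measure 114 mm over their backs; the gripper's body (76 mm by 85 mm) begins 54 mm behind the grasp point. The pads swing forward as they close: fully open they stand 13 mm farther back than shut.
Start: joints at [1.247, 0.13, 1.488, -0, 1.523, -0.085], TCP at [0.142, 0.583, 0.304] pointing down, gripper open.
Joint ranges: [-2.96, 2.96], [-0.89, 2.26], [0.02, 2.5], [-1.34, 4.48], [0, 2.73], [-2.66, 2.66]. Speed limits (rad/s): [2.39, 2.39, 2.79, 3.14, 3.14, 3.14].

## Interface

Orientations are given as a unit quaternion [w, x, y, z].
In Python, from workcell import * gives the robot as it stands.
- The arm moves only by the shell command python3 -m pendant 'ROWS' [FORCE]. ROWS is a JSON object of lists of equal length, an entry for each row: "linear": the shift along the tool's x, y, z scaled (see below), a list of three; "roll": the turn about the tool's z scaled (see below); "fingers": the opening, from -1 (shut) to 1 (fully open). In form: {"linear": [[tx, ty, tz], ...], "roll": [roll, ...], "fingers": [fingers, ...]}. A call has 1 to 8 rows; each row shifts and turns the commanded pose from where the row before left it, along the tool's axes as they then stand; what a row does not reach is not made up. The controller multiplies each number of a shift by 0.05 m and each number of a turn by pi/2 rad. A row lasts 1/10 s, in which the tool goes at most 50 mm and 8.59 degrees, less where a joint would pass 70% of its speed; a pose out of reach is approached as far as the arm can. A call with a number of a shift or a turn outside -1 to 1 is refused whole. A call with a gripper value outside its range is refused whole. The fingers move at their own pace and stop on an object; FORCE is the grip in N (left out, the last holds). Time passes only in rows, so rows that do not move let the fingers close. It gives the time, the measured TCP pose, the force, the opening and the grip force at its end, in the units of the state.
- get_state(): the state, without advancing time (a new reading comes with each control period).
- grab_frame(name): name is "scene" or "top" or "wrist"; returns the picture (420x560x3 uint8, red, green, blue); there is no depth.
- camera_info(name): a dict with "fx", "fy", "cx", "cy" (pixels), "k1" (the pictures are not rectified: a ray, as slopes to the right and down, at radius r is drawn at 1 + k1 r^2 times it, then the intrinsics apply), "pose" (4x4, takes a point from camera to world coordinates). Camera axes: x right, y up, looking along -z (the intrinsics and any distortion apply to the point x, -y, -z); pixel columns grow to the right and rows downward; lengths in m; the calibration is good to about 2 mm. A picture is of the moment at which its call begins: read the wrist's pose just before it. camera_info takes no time and is no camera call; for the wrist camera it gives the pose at the moment of the call.
- sign_off(): hands the job in; it is judged then, once.
The state is a dict: "clock": time; "joint_pos": joint angles; "joint_vel": joint speeds; "effort": joint torques, N m; "ee_pos": TCP position; "eef_rot": TCP orientation; "contact_force": force on the tool from outside, world axes, zero at the start; "wrist_torque": the same for the moment, N m; "gripper_width": finger opening in m; "gripper_force": force on a finger pad.
Only numpy, scipy, OpenCV 4.12 (cv2) and the standard library are available. Lean on these libraries where they do the work, as an engineer would, in place of code of your own. Each camera call takes 0.05 s, during which the arm holds its last target. There are 200 camera calls.

## Working session

There is one attempt and no reset: what is moved stays moved. The work goes in short steps, Python scripts to look and compute and a shell command to move; the robot and the scene stay as the last step left them, time stands still between calls to the robot, and variables do not carry over. Pictures are saved under pics/ and viewed, at most 10 in all, crops included, and the job is handed in when it is done.

```bash
mkdir -p pics; python3 - <<'E'
from workcell import *
import cv2,numpy as np
s=get_state();print(s)
a=[]
for n in("scene","top"):
    f=grab_frame(n);cv2.imwrite(f"pics/{n}0.png",f[:,:,::-1]);np.save(f"pics/{n}0.npy",f);c=camera_info(n);print(n,c)
print(camera_info("wrist"))
E
```

```text
{'clock': 0.0, 'joint_pos': array([ 1.24659638e+00,  1.31140320e-01,  1.48928578e+00,  1.38386526e-06,
        1.52301304e+00, -8.53784143e-02]), 'joint_vel': array([-0.00138244, -0.00090084,  0.00206598, -0.00040901, -0.00110248,
       -0.00033923]), 'effort': array([-7.26636681e-04, -5.69395530e+01, -5.00545192e+01, -1.81234386e-04,
        1.50464906e-02, -2.29896324e-05]), 'ee_pos': array([0.14176521, 0.58257788, 0.3028532 ]), 'eef_rot': array([-1.88428366e-04,  1.19127172e-01,  9.92878575e-01, -9.03811735e-04]), 'contact_force': array([0.23709657, 0.18288149, 0.14423644]), 'wrist_torque': array([-0.00752655, -0.00253515, -0.01425836]), 'gripper_force': 0.0, 'gripper_width': 0.08534274415806914}
scene {'fx': 510.3866385051604, 'fy': 510.3866385051604, 'cx': 275.4087051804425, 'cy': 212.2388812267622, 'k1': 0.025709695536486204, 'pose': array([[ 0.76084021, -0.47652122,  0.44051072,  1.01903863],
       [ 0.64884474,  0.54702381, -0.5289286 , -0.50398554],
       [ 0.01107585,  0.68825321,  0.725386  ,  0.90332997],
       [ 0.        ,  0.        ,  0.        ,  1.        ]])}
t
[... 170 characters left out ...]
9883574, -0.04630902,  0.52942785],
       [-0.99989573, -0.01326418,  0.00570963,  0.01197306],
       [ 0.00508873,  0.04638135,  0.99891084,  1.13319734],
       [ 0.        ,  0.        ,  0.        ,  1.        ]])}
{'fx': 297.0570722338647, 'fy': 297.0570722338647, 'cx': 276.5336135384995, 'cy': 207.9328887049363, 'k1': -0.004154526763588016, 'pose': array([[ 2.36394029e-01, -9.27869891e-01, -2.88401331e-01,
         6.76826618e-02],
       [ 9.71656863e-01,  2.25467101e-01,  7.10459500e-02,
         6.00407201e-01],
       [-8.96385955e-04, -2.97021971e-01,  9.54870224e-01,
         3.73030720e-01],
       [ 0.00000000e+00,  0.00000000e+00,  0.00000000e+00,
         1.00000000e+00]])}
```

View pics/scene0.png

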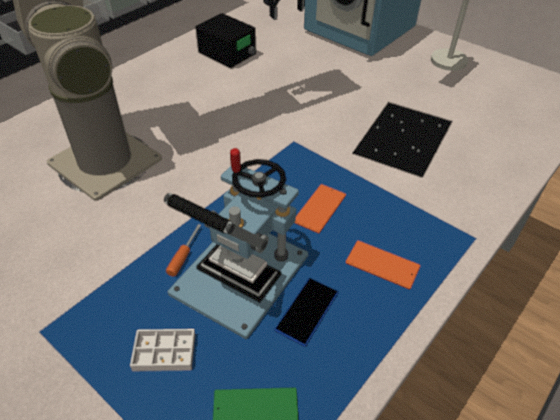

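View pics/top0.png

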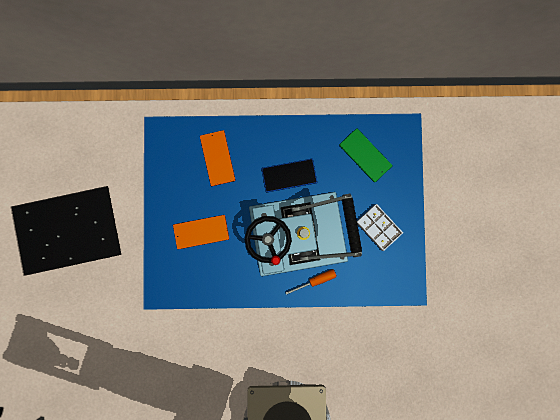

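The top view shows the press at about (300,235), with its handwheel at (268,239), red knob at (275,261) and cross grip at (352,226). The columns are on the left and the lever comes down on the right, towards world -y. In the scene view the knob is at (235,160) and the grip at (200,212).

Look-alikes:
- **Knob:** the orange screwdriver handle (322,278) and the orange phones (217,158) and (201,232). I choose the red upright cylinder on the rim at (275,261).
- **Grip:** the black spare phone (289,175) and the rim (268,239). I choose the black bar at (352,226).

```bash
cat > h.py <<'E'
from workcell import *
import cv2,numpy as np
def ray(n,uv,c=None):
    c=c or camera_info(n);K=np.array([[c['fx'],0,c['cx']],[0,c['fy'],c['cy']],[0,0,1]])
    p=cv2.undistortPoints(np.array([[uv]],float),K,np.array([c['k1'],0,0,0,0]))[0,0]
    T=c['pose'];d=T[:3,:3]@np.array([p[0],-p[1],-1]);return T[:3,3],d/np.linalg.norm(d)
def plane(n,uv,z,c=None):
    o,d=ray(n,uv,c);return o+d*(z-o[2])/d[2]
def tri(a,b):
    (o1,d1),(o2,d2)=a,b
    t=np.linalg.lstsq(np.c_[d1,-d2],o2-o1,rcond=None)[0]
    p,q=o1+t[0]*d1,o2+t[1]*d2;return (p+q)/2,np.linalg.norm(p-q)
def red(f):
    h=cv2.cvtColor(f,cv2.COLOR_RGB2HSV);return (((h[...,0]<4)|(h[...,0]>174))&(h[...,1]>170)&(h[...,2]>70)).astype(np.uint8)
E
python3 - <<'E'
from h import *
ft=np.load('pics/top0.npy');fs=np.load('pics/scene0.npy')
for n,f in(('top',ft),('scene',fs)):
    k,l,st,ce=cv2.connectedComponentsWithStats(red(f))
    print(n,[(s.tolist(),c.round(1).tolist()) for s,c in zip(st[1:],ce[1:]) if s[4]>15])
# black things near press in top
def blobs(f,box,n):
    x,y,w,h=box;m=(f.max(2)<45).astype(np.uint8);z=np.zeros_like(m);z[y:y+h,x:x+w]=m[y:y+h,x:x+w]
    k,l,st,ce=cv2.connectedComponentsWithStats(z)
    for i in range(1,k):
        if st[i,4]>150:
            ys,xs=np.where(l==i);r=cv2.minAreaRect(np.c_[xs,ys].astype(np.float32));print(n,st[i],r)
blobs(ft,(335,185,35,80),'top');blobs(ft,(238,208,58,60),'top');blobs(fs,(155,185,120,70),'scene')
c1=cv2.resize(ft[180:290,230:410],None,fx=3,fy=3,interpolation=2);c2=cv2.resize(fs[140:310,155:315],None,fx=3,fy=3,interpolation=2)
o=np.zeros((600,800,3),np.uint8);o[:330,:540]=c1;cv2.imwrite('pics/crop_top.png',o[:330,:540,::-1]);cv2.imwrite('pics/crop_scene.png',c2[:,:,::-1])
E
```

```text
top [([271, 256, 9, 9, 64], [275.2, 260.0])]
scene [([231, 149, 9, 23, 166], [234.9, 159.8])]
top [342 198  20  55 612] ((351.58758544921875, 225.07217407226562), (54.91545104980469, 11.37710189819336), 80.07376098632812)
top [244 216  48  47 806] ((267.5000305175781, 239.00003051757812), (45.961936950683594, 45.96194076538086), 45.0)
scene [234 185  41  13 243] ((254.0, 191.0), (12.0, 40.0), 90.0)
scene [168 195  60  37 788] ((196.40000915527344, 211.6999969482422), (63.05711364746094, 14.310833930969238), 26.56505012512207)
```

View pics/crop_top.png

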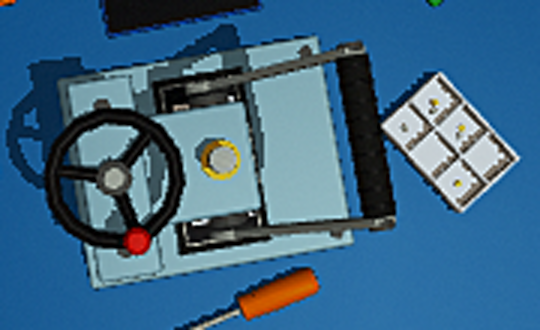

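View pics/crop_scene.png

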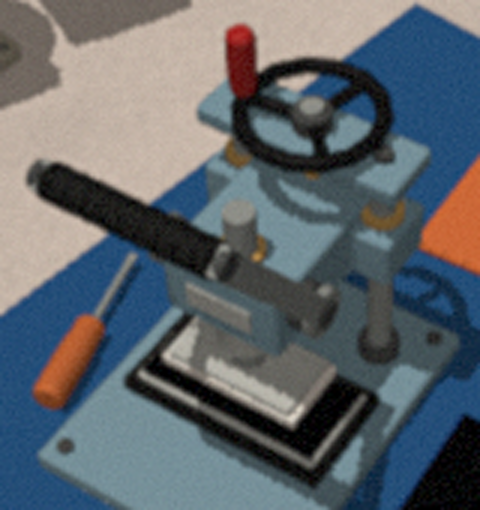

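The crops confirm the choice: the red knob stands on the rim at about (275,260), and the ribbed black bar at (352,225) joins the two steel arms.

```bash
python3 - <<'E'
from h import *
W=plane('top',(267.5,239.2),.229);K=plane('top',(275.2,260.3),.28)
Kt,g=tri(ray('top',(275.2,260.3)),ray('scene',(235,153)))
print('wheel',W,'knob',K,'tri top',Kt,g,'r',np.linalg.norm((K-W)[:2]))
# scene ring centre too
G=plane('top',(351.6,225.1),.293);Gt=tri(ray('top',(351.6,225.1)),ray('scene',(196.4,211.7)));print('grip',G,Gt)
a=plane('top',(347,198.5),.293);b=plane('top',(356.5,251.5),.293);print('grip ends',a,b,np.linalg.norm(a-b),np.degrees(np.arctan2(*(a-b)[[1,0]])))
d=(G-W)[:2];print('wheel->grip',np.linalg.norm(d),'expected ~.085+hinge+.0975',np.degrees(np.arctan2(d[1],d[0])))
for uv in((345,192.5),(359.5,255)):print(plane('top',uv,.293))
v=(K-W)[:2];print('knob ang',np.degrees(np.arctan2(v[1],v[0])))
s=get_state();R=camera_info('wrist')['pose'];print(s['clock'])
E
```

```text
wheel [0.52027513 0.03942213 0.229     ] knob [0.47556612 0.02196411 0.28      ] tri top [0.47596282 0.0228562  0.27295295] 0.0023338795320403324 r 0.04799664458805097
grip [ 0.54827296 -0.14065568  0.293     ] (array([ 0.54796646, -0.14152069,  0.29036815]), np.float64(0.0010575216985306006))
grip ends [ 0.60481408 -0.13211409  0.293     ] [ 0.4924843  -0.14979166  0.293     ] 0.11371225309156371 8.94340993714801
wheel->grip 0.18224131396074397 expected ~.085+hinge+.0975 -81.16261813972025
[ 0.61764199 -0.12813624  0.293     ]
[ 0.48504411 -0.15595768  0.293     ]
knob ang -158.670299671896
0.1
```

Checks against the given sizes: the wheel radius comes out at 48.0 mm (48 given), the grip at 290 mm height and 114 mm long (115 given), and the wheel-to-grip distance at 182 mm (182.5 given). The press x axis points along 98.9°. First I raise the tool and align it.

```bash
python3 -m pendant '{"linear":[[0,0,-0.43],[0,0,-0.43],[0,0,-0.43],[0,0,-0.43],[0,0,0]],"roll":[-0.063,-0.063,-0.063,-0.063,0],"fingers":[1,1,1,1,1]}' 20
cat > d.py <<'E'
from h import *;import sys
from scipy.spatial.transform import Rotation as R
s=get_state();q=s['eef_rot'];r=R.from_quat(q,scalar_first=True).as_matrix()
print(s['clock'],s['ee_pos'].round(4),'yaw y',np.degrees(np.arctan2(r[1,1],r[0,1])).round(2),'F',s['contact_force'].round(1),s['gripper_width'].round(4),s['gripper_force'])
if len(sys.argv)>3:
    t=np.array(list(map(float,sys.argv[1:4])));print('units',(r.T@(t-s['ee_pos'])/.05).round(3))
E
python3 d.py .4758 .0224 .39
```

```text
clock: 0.6
ee_pos: [0.1422, 0.5838, 0.3934]
eef_rot: [0.001, -0.08, 0.997, 0.002]
contact_force: [0.5, 0.2, 0.6]
gripper_width: 0.0853
gripper_force: 0.0Traceback (most recent call last):
  File "d.py", line 4, in <module>
    print(s['clock'],s['ee_pos'].round(4),'yaw y',np.degrees(np.arctan2(r[1,1],r[0,1])).round(2),'F',s['contact_force'].round(1),s['gripper_width'].round(4),s['gripper_force'])
                                                                                                                                 ^^^^^^^^^^^^^^^^^^^^^^^^
AttributeError: 'float' object has no attribute 'round'
```

```bash
sed -i "s/s\['gripper_width'\].round(4)/round(s['gripper_width'],4)/" d.py; python3 d.py .4758 .0224 .39
python3 -m pendant '{"linear":[[-0.2,-0.5,0],[-0.2,-0.5,0],[-0.2,-0.5,0],[-0.2,-0.5,0],[-0.2,-0.5,0],[-0.2,-0.5,0],[-0.2,-0.5,0],[-0.2,-0.5,0]],"roll":[0,0,0,0,0,0,0,0],"fingers":[1,1,1,1,1,1,1,1]}'; python3 d.py .4758 .0224 .39
```

```text
0.6 [0.1422 0.5838 0.3934] yaw y 99.14 F [0.5 0.2 0.6] 0.0853 0.0
units [ -4.805 -12.145   0.025]
clock: 1.4
ee_pos: [0.2524, 0.3968, 0.3884]
eef_rot: [-0.001, -0.077, 0.997, -0.001]
contact_force: [0.3, -0.6, 0.2]
gripper_width: 0.0857
gripper_force: 0.0
1.4 [0.2524 0.3968 0.3884] yaw y 98.88 F [ 0.3 -0.6  0.2] 0.0857 0.0
units [-3.259 -8.087 -0.026]
```

```bash
python3 -m pendant '{"linear":[[-0.2,-0.5,0],[-0.2,-0.5,0],[-0.2,-0.5,0],[-0.2,-0.5,0],[-0.2,-0.5,0],[-0.2,-0.5,0],[-0.2,-0.5,0],[-0.2,-0.5,0]],"roll":[0,0,0,0,0,0,0,0],"fingers":[1,1,1,1,1,1,1,1]}' >/dev/null; python3 -m pendant '{"linear":[[-0.3,-0.5,0],[-0.3,-0.5,0],[-0.3,-0.5,0],[-0.3,-0.5,0],[-0.3,-0.5,0],[-0.15,-0.5,0],[0,-0.5,0],[0,0,0]],"roll":[0,0,0,0,0,0,0,0],"fingers":[1,1,1,1,1,1,1,1]}' >/dev/null; python3 d.py .4758 .0224 .317
```

```text
3.0 [0.4715 0.0506 0.3882] yaw y 98.71 F [-0.2  0.8 -0.4] 0.0853 0.0
units [-0.003 -0.57   1.425]
```

Moving over the knob, then a wrist look to check.

```bash
python3 -m pendant '{"linear":[[0,-0.29,0],[0,-0.28,0],[0,0,0]],"roll":[0,0,0],"fingers":[1,1,1]}' >/dev/null; python3 - <<'E'
from h import *
c=camera_info('wrist');f=grab_frame('wrist');cv2.imwrite('pics/wrist1.png',f[:,:,::-1])
m=red(f);k,l,st,ce=cv2.connectedComponentsWithStats(m)
for s,ct in zip(st[1:],ce[1:]):
    if s[4]>50: print(s,ct,plane('wrist',ct,.28,c))
E
python3 d.py .4758 .0224 .317
```

```text
[ 261  206   28   44 1016] [275.03641732 227.64370079] [0.46872812 0.02178996 0.28      ]
3.35 [0.4757 0.0246 0.3894] yaw y 98.9 F [ 0.8  1.4 -0.1] 0.0851 0.0
units [ 0.004 -0.044  1.448]
```

View pics/wrist1.png

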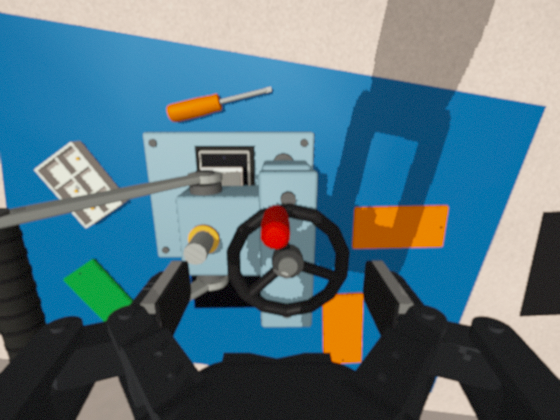

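The wrist view shows the knob's bright top at about (275,235), centred between the fingers, with the grip well to the left. I descend and grip.

```bash
python3 -m pendant '{"linear":[[0,-0.04,0.36],[0,0,0.36],[0,0,0.36],[0,0,0.36],[0,0,0],[0,0,0],[0,0,0],[0,0,0]],"roll":[0,0,0,0,0,0,0,0],"fingers":[1,1,1,1,1,-1,-1,-1]}' 30; python3 -m pendant '{"linear":[[0,0,0],[0,0,0],[0,0,0],[0,0,0]],"roll":[0,0,0,0],"fingers":[-1,-1,-1,-1]}' >/dev/null; python3 d.py .4758 .0224 .317
```

```text
clock: 4.15
ee_pos: [0.4766, 0.023, 0.3192]
eef_rot: [0.001, -0.078, 0.997, -0.0]
contact_force: [-0.1, 0.6, -0.9]
gripper_width: 0.044
gripper_force: 0.0
4.55 [0.4764 0.0229 0.3186] yaw y 99.0 F [-1.   1.   5.5] 0.0196 29.763353783637285
units [ 0.013 -0.008  0.033]
```

```bash
cat > circ.py <<'E'
from h import *;import sys
# swept angle so far from pose; next 8 rows up to given step(deg)
W=np.array([.5203,.0394]);a0=np.radians(-158.7);yx=np.radians(188.9);yy=np.radians(98.9)
ps=np.array([get_state()['ee_pos'] for _ in range(1)]);v=ps.mean(0)[:2]-W
a=np.arctan2(v[1],v[0]);print('r',np.linalg.norm(v),'swept',np.degrees(a0-a)%360,'F',get_state()['contact_force'].round(1),'z',ps[0,2])
st=float(sys.argv[1]);n=float(sys.argv[2])  # step, nominal start angle swept
P=[W+.048*np.array([np.cos(a0-np.radians(n+st*i)),np.sin(a0-np.radians(n+st*i))]) for i in range(9)]
D=np.diff(P,axis=0)/.05
print([[round(float(d@[np.cos(yx),np.sin(yx)]),2),round(float(d@[np.cos(yy),np.sin(yy)]),2),0] for d in D])
E
for n in 0 60 120 180 240 300; do python3 circ.py 7.5 $n; done
```

```text
r 0.046910132764486696 swept 0.7176779062634916 F [-1.   1.   5.5] z 0.31864339847610657
[[0.02, 0.12, 0], [0.0, 0.13, 0], [-0.01, 0.12, 0], [-0.03, 0.12, 0], [-0.05, 0.12, 0], [-0.06, 0.11, 0], [-0.07, 0.1, 0], [-0.09, 0.09, 0]]
r 0.046910132764486696 swept 0.7176779062634916 F [-1.   1.   5.5] z 0.31864339847610657
[[-0.1, 0.08, 0], [-0.11, 0.06, 0], [-0.12, 0.05, 0], [-0.12, 0.03, 0], [-0.12, 0.02, 0], [-0.13, 0.0, 0], [-0.12, -0.01, 0], [-0.12, -0.03, 0]]
r 0.046910132764486696 swept 0.7176779062634916 F [-1.   1.   5.5] z 0.31864339847610657
[[-0.12, -0.05, 0], [-0.11, -0.06, 0], [-0.1, -0.07, 0], [-0.09, -0.09, 0], [-0.08, -0.1, 0], [-0.06, -0.11, 0], [-0.05, -0.12, 0], [-0.03, -0.12, 0]]
r 0.046910132764486696 swept 0.7176779062634916 F [-1.   1.   5.5] z 0.31864339847610657
[[-0.02, -0.12, 0], [-0.0, -0.13, 0], [0.01, -0.12, 0], [0.03, -0.12, 0], [0.05, -0.12, 0], [0.06, -0.11, 0], [0.07, -0.1, 0], [0.09, -0.09, 0]]
r 0.046910132764486696 swept 0.7176779062634916 F [-1.   1.   5.5] z 0.31864339847610657
[[0.1, -0.08, 0], [0.11, -0.06, 0], [0.12, -0.05, 0], [0.12, -0.03, 0], [0.12, -0.02, 0], [0.13, -0.0, 0], [0.12, 0.01, 0], [0.12, 0.03, 0]]
r 0.046910132764486696 swept 0.7176779062634916 F [-1.   1.   5.5] z 0.31864339847610657
[[0.12, 0.05, 0], [0.11, 0.06, 0], [0.1, 0.07, 0], [0.09, 0.09, 0], [0.08, 0.1, 0], [0.06, 0.11, 0], [0.05, 0.12, 0], [0.03, 0.12, 0]]
```

```bash
python3 -m pendant '{"linear":[[0.02,0.12,0],[0,0.13,0],[-0.01,0.12,0],[-0.03,0.12,0],[-0.05,0.12,0],[-0.06,0.11,0],[-0.07,0.1,0],[-0.09,0.09,0]],"roll":[0,0,0,0,0,0,0,0],"fingers":[-1,-1,-1,-1,-1,-1,-1,-1]}'; python3 circ.py 7.5 60
```

```text
clock: 5.35
ee_pos: [0.4835, 0.0702, 0.3187]
eef_rot: [0.0, -0.078, 0.997, -0.0]
contact_force: [-1.1, -0.8, 6.4]
gripper_width: 0.0197
gripper_force: 29.8
r 0.04802088917612664 swept 61.26147332465837 F [-1.1 -0.8  6.4] z 0.3186710665931892
[[-0.1, 0.08, 0], [-0.11, 0.06, 0], [-0.12, 0.05, 0], [-0.12, 0.03, 0], [-0.12, 0.02, 0], [-0.13, 0.0, 0], [-0.12, -0.01, 0], [-0.12, -0.03, 0]]
```

Tracking is clean, so I continue.

```bash
python3 -m pendant '{"linear":[[-0.1,0.08,0],[-0.11,0.06,0],[-0.12,0.05,0],[-0.12,0.03,0],[-0.12,0.02,0],[-0.13,0,0],[-0.12,-0.01,0],[-0.12,-0.03,0]],"roll":[0,0,0,0,0,0,0,0],"fingers":[-1,-1,-1,-1,-1,-1,-1,-1]}' >/dev/null; python3 circ.py 7.5 120 | head -1
python3 -m pendant '{"linear":[[-0.12,-0.05,0],[-0.11,-0.06,0],[-0.1,-0.07,0],[-0.09,-0.09,0],[-0.08,-0.1,0],[-0.06,-0.11,0],[-0.05,-0.12,0],[-0.03,-0.12,0]],"roll":[0,0,0,0,0,0,0,0],"fingers":[-1,-1,-1,-1,-1,-1,-1,-1]}' >/dev/null; python3 circ.py 7.5 180 | head -1
```

```text
r 0.049109023171931124 swept 121.03067211960123 F [-1.1  0.6  6. ] z 0.3186884591327188
r 0.04903027857099702 swept 180.36651283677347 F [0.6 2.  5.7] z 0.31870035477347836
```

```bash
python3 -m pendant '{"linear":[[-0.02,-0.12,0],[0,-0.13,0],[0.01,-0.12,0],[0.03,-0.12,0],[0.05,-0.12,0],[0.06,-0.11,0],[0.07,-0.1,0],[0.09,-0.09,0]],"roll":[0,0,0,0,0,0,0,0],"fingers":[-1,-1,-1,-1,-1,-1,-1,-1]}' >/dev/null; python3 circ.py 7.5 240 | head -1
python3 -m pendant '{"linear":[[0.1,-0.08,0],[0.11,-0.06,0],[0.12,-0.05,0],[0.12,-0.03,0],[0.12,-0.02,0],[0.13,0,0],[0.12,0.01,0],[0.12,0.03,0]],"roll":[0,0,0,0,0,0,0,0],"fingers":[-1,-1,-1,-1,-1,-1,-1,-1]}' >/dev/null; python3 circ.py 7.5 300 |head -1
```

```text
r 0.04815622721336665 swept 239.21019779836118 F [-2.3  2.5  6.2] z 0.318649484653542
r 0.04709443017348281 swept 299.39016254084726 F [2.4 4.2 4.7] z 0.31869531739705775
```

```bash
python3 -m pendant '{"linear":[[0.12,0.05,0],[0.11,0.06,0],[0.1,0.07,0],[0.09,0.09,0],[0.08,0.1,0],[0.06,0.11,0],[0.05,0.12,0],[0.03,0.12,0]],"roll":[0,0,0,0,0,0,0,0],"fingers":[-1,-1,-1,-1,-1,-1,-1,-1]}' >/dev/null; python3 -m pendant '{"linear":[[0,0,0],[0,0,0],[0,0,0]],"roll":[0,0,0],"fingers":[-1,-1,-1]}' >/dev/null; python3 circ.py 7.5 0 |head -1
```

```text
r 0.046975110576894845 swept 1.055547498840955 F [-0.1  2.5  7.6] z 0.31866109481603627
```

```bash
python3 -m pendant '{"linear":[[0,0,0],[0,0,0],[0,0,0],[0,0,-0.36],[0,0,-0.36],[0,0,-0.36],[0,0,-0.4],[0,0,0]],"roll":[0,0,0,0,0,0,0,0],"fingers":[1,1,1,1,1,1,1,1]}'; python3 d.py .548 -.141 .39
```

```text
clock: 10.45
ee_pos: [0.4768, 0.0227, 0.3946]
eef_rot: [0.002, -0.078, 0.997, -0.0]
contact_force: [-0.3, 0.6, 0.4]
gripper_width: 0.0849
gripper_force: 0.0
10.45 [0.4768 0.0227 0.3946] yaw y 98.99 F [-0.3  0.6  0.4] 0.0849 0.0
units [-0.894 -3.456  0.1  ]
```

```bash
python3 -m pendant '{"linear":[[-0.13,-0.5,0],[-0.13,-0.5,0],[-0.13,-0.5,0],[-0.13,-0.5,0],[-0.13,-0.5,0],[-0.13,-0.5,0],[-0.11,-0.45,0],[0,0,0]],"roll":[0,0,0,0,0,0,0,0],"fingers":[1,1,1,1,1,1,1,1]}' >/dev/null;  python3 d.py .548 -.141 .333; python3 - <<'E'
from h import *
fr={n:(camera_info(n),grab_frame(n)) for n in('wrist','scene','top')}
for n,(c,f) in fr.items():
    k,l,st,ce=cv2.connectedComponentsWithStats(red(f));print(n,[(s.tolist(),x.round(1).tolist()) for s,x in zip(st[1:],ce[1:]) if s[4]>15])
o=np.hstack([cv2.resize(fr[n][1],(400,300)) for n in('wrist','scene')]);cv2.imwrite('pics/w2.png',o[:,:,::-1])
E
```

```text
11.25 [ 0.5471 -0.1428  0.3897] yaw y 98.85 F [-0.5  0.2  1. ] 0.0855 0.0
units [-0.027  0.033  1.134]
wrist [([497, 147, 63, 37, 1629], [531.4, 162.7])]
scene [([231, 149, 10, 23, 175], [235.0, 159.7])]
top [([271, 256, 9, 9, 67], [275.1, 260.0])]
```

View pics/w2.png

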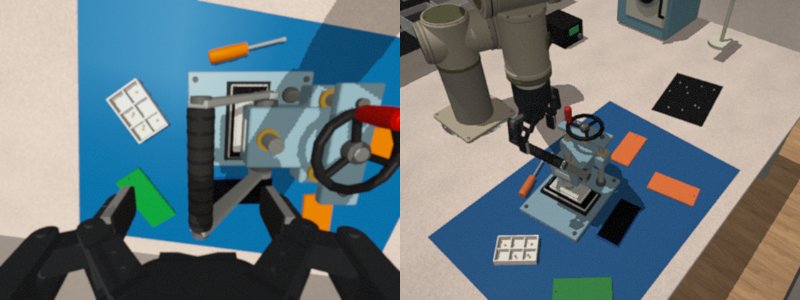

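Both fixed views show the knob at its starting pixels, (275.1,260.0) and (235.0,159.7), so the wheel has made one full turn. The bar sits centred between the fingers. I descend and grip it.

```bash
python3 -m pendant '{"linear":[[0,0.03,0.28],[0,0,0.28],[0,0,0.28],[0,0,0.26],[0,0,0],[0,0,0],[0,0,0],[0,0,0]],"roll":[0,0,0,0,0,0,0,0],"fingers":[1,1,1,1,1,-1,-1,-1]}' 60; python3 -m pendant '{"linear":[[0,0,0],[0,0,0],[0,0,0],[0,0,0]],"roll":[0,0,0,0],"fingers":[-1,-1,-1,-1]}' >/dev/null; python3 d.py .548 -.141 .335
python3 - <<'E'
import numpy as np
t=np.radians(55-np.linspace(0,55,17));y=-.17*np.cos(t)/.05;z=-.17*np.sin(t)/.05
print(np.c_[np.diff(y),np.diff(z)].round(2).tolist())
E
```

```text
clock: 12.2
ee_pos: [0.5472, -0.1392, 0.3379]
eef_rot: [0.001, -0.078, 0.997, -0.0]
contact_force: [-0.0, 0.2, 0.7]
gripper_width: 0.0439
gripper_force: 0.0
12.6 [ 0.5472 -0.1399  0.3379] yaw y 98.96 F [ 0.5 -5.5  3.9] 0.0222 59.23898756504059
units [-0.013 -0.024  0.058]
[[-0.16, 0.12], [-0.16, 0.13], [-0.15, 0.14], [-0.14, 0.15], [-0.13, 0.16], [-0.12, 0.16], [-0.11, 0.17], [-0.1, 0.18], [-0.09, 0.18], [-0.08, 0.19], [-0.07, 0.19], [-0.05, 0.2], [-0.04, 0.2], [-0.03, 0.2], [-0.02, 0.2], [-0.01, 0.2]]
```

```bash
python3 -m pendant '{"linear":[[0,-0.16,0.12],[0,-0.16,0.13],[0,-0.15,0.14],[0,-0.14,0.15],[0,-0.13,0.16],[0,-0.12,0.16],[0,-0.11,0.17],[0,-0.1,0.18]],"roll":[0,0,0,0,0,0,0,0],"fingers":[-1,-1,-1,-1,-1,-1,-1,-1]}' >/dev/null; python3 d.py .5597 -.2125 .199
```

```text
13.4 [ 0.5552 -0.1907  0.2765] yaw y 99.03 F [-2.   5.9  5.6] 0.0224 67.76092886924744
units [-0.02  -0.45   1.549]
```

```bash
python3 -m pendant '{"linear":[[0,-0.09,0.18],[0,-0.08,0.19],[0,-0.07,0.19],[0,-0.06,0.2],[0,-0.05,0.2],[0,-0.03,0.2],[0,-0.02,0.2],[0,-0.01,0.2]],"roll":[0,0,0,0,0,0,0,0],"fingers":[-1,-1,-1,-1,-1,-1,-1,-1]}' >/dev/null;python3 -m pendant '{"linear":[[0,0,0],[0,0,0],[0,0,0],[0,0,0]],"roll":[0,0,0,0],"fingers":[-1,-1,-1,-1]}' >/dev/null; python3 d.py .5597 -.2125 .199
python3 - <<'E'
from h import *
fr={n:(camera_info(n),grab_frame(n)) for n in('wrist','scene')}
o=np.hstack([cv2.resize(fr['wrist'][1],(400,300)),cv2.resize(fr['scene'][1][130:355,150:450],(400,300),interpolation=2)]);cv2.imwrite('pics/w3.png',o[:,:,::-1])
E
```

```text
14.6 [ 0.5585 -0.2115  0.1995] yaw y 99.0 F [-4.1  2.4 11.1] 0.0223 77.26447105407715
units [-0.02  -0.023  0.011]
```

View pics/w3.png

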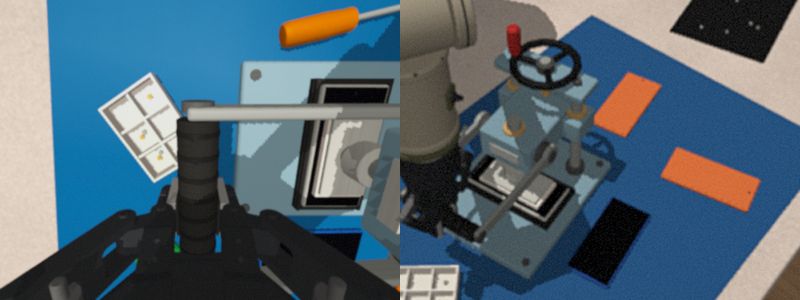

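The wrist view shows the arm level, with the bar gripped in its middle (195,190). In the scene view the pad is down on the phone. One numeric check of the arm-end height at about scene pixel (211,306):

```bash
python3 - <<'E'
from h import *
o,d=ray('scene',(211,306));n=np.array([np.cos(np.radians(8.9)),np.sin(np.radians(8.9)),0])
for off in(.06,.066):
    P=np.array([.5597,-.2125,0])+off*n;print(off,o+d*((P-o)@n)/(d@n))
o,d=ray('scene',(150+148*.75,130+152*.75))
print('hinge',[o+d*((np.array([.5334,-.0446,0])+.066*n-o)@n)/(d@n)])
E
python3 d.py
```

```text
0.06 [ 0.61751001 -0.19384557  0.14042125]
0.066 [ 0.62441877 -0.19918189  0.15354799]
hinge [array([ 0.59976786, -0.04181272,  0.15803379])]
14.7 [ 0.5585 -0.2115  0.1996] yaw y 99.0 F [-3.9  3.  10.9] 0.0224 77.26382374763489
```

The arm end and the hinge are at the same height to within a few mm, so the arms are level. The steady 11 N upward load matches the spring plus the pad force.

```bash
python3 -c "
from workcell import *
print(sign_off())"
```

```text
the job is handed in; nothing more can be done
None
```

I handed the job in at about 14.7 s with the handwheel wound one full clockwise turn and the lever held level by its cross grip, pad down on the phone; no verdict came back, and the pad force was inferred from the lever load, not measured.

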